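# Spent tea light into the push-latch tilt-out bin

### The job

Clear away the spent tea light: give the closed front of the tilt-out bin a gentle push in and let go so that its touch latch pops it open, drop the empty tea-light shell into the bin, and then push the front shut again until it has latched and stays shut by itself. Feel for the latch and never press the bin hard (16 N is too much), and leave the fresh tea light, the incense boat and the tea things where they are.

Things in the scene. Friction and masses are not known exactly. Their poses are not given: they have to be found in the camera images.
- bin_tray: Fixed black plastic tray with the tilt-out bin moulded into its right end. Origin: ledge level, middle of the bin's front. x: level, into the bin (the way its front is pushed), y: left along it, z up. The bin's housing is a box y -103 to 103, x -2 to 175 mm, 182 mm high, open at the front; its roof has a finger recess (y -55 to 55, x -2 to 35) above the lip. The ledge before it is free.
- tray_end (a point): Middle of the left end of the flat part of the tray, fixed, at bin_tray x 85, y 370, z 6 mm. From the bin to here the tray is 6 mm thick with a rim 14 mm high; it carries the gaiwan and the cups.
- bin_front (a joint): Tilt (rad) of the bin's front: a black panel 188 mm wide, 158 mm high, a smooth, slippery round lip 12 mm thick on top, hinged along its foot (at bin_tray x 4, z 10 mm). Latched shut: -0.04 to 0.05; grows as the top leans out to -x; 0.55 = fully open stop; less than the latched value while pressed in. A damped spring (4 N at the lip shut, 2 N open) opens it in about 1.5 s.
- bin_latch (a point): The hidden push-push latch, fixed. From the latched place the lip must be pressed 5 to 16 mm along +x (differs, unseen) to trip it, 2 mm before a hard stop where the force rises steeply: end the push on 8 to 11 N, at 0.02 m/s or slower. Let go after 0.1 s: it swings open; pressed less, it stays latched. To shut: push (up to 6 N) on to that stop; released, it latches 7 to 18 mm out.
- bin_lip (a point): Front of the lip, middle of its length, the place to push: when shut 170 mm above the ledge and near x -2 mm of bin_tray (+4 to -7 mm), when fully open at x -85 mm and 143 mm above the ledge; it moves with the front. x points inward, square to the panel, y along the lip. After tripping, back the tool out 110 mm or more from the shut lip, clear of the opening front.
- bin_mouth (a point): Fixed point of bin_tray (x -36, y 0, z 150 mm) in the opening between the lip of the fully opened front and the housing's roof. The opening is at least 70 mm along x (-72 to -2) and 108 mm along y; a thing let go here falls into the bucket.
- bin_floor (a point): Middle of the floor of the grey bucket behind the front (inside 79 mm from front to back, 108 mm wide, walls 117 mm high); moves with the front. x from the front to the back wall, y along the front, z up out of the bucket.
- spent_light: The spent tea light: an empty round aluminium shell, open at the top, outer diameter 38 mm, 16 mm high, wall 1.6 mm, 15 g, standing on the ledge in front of the tray. Origin: centre of its underside, z up. Grip it from above across its diameter.
- fresh_light: The fresh tea light: same shell, 38 mm across and 16 mm high, but filled to the rim with white wax, with a wick. It stands on the ledge near the spent one and stays there. Origin: centre of its underside.
- incense_boat: Dark wooden incense holder shaped like a boat, 118 mm long (along its x), 26 mm wide, 28 mm high, on the ledge near the tea lights; stays. Origin: centre of its underside.
- gaiwan: White porcelain gaiwan with saucer and lid on, 96 mm across, 86 mm high, standing on the tray; stays. Origin: centre of its underside.
- cup_a: White porcelain cup, 62 mm across, 45 mm high, on the tray; stays. Origin: centre of its underside.
- cup_b: Second white porcelain cup, same size, on the tray; stays. Origin: centre of its underside.
- kettle: Aluminium kettle, 148 mm across, 230 mm high to the top of its handle, spout along its x (reaching 115 mm from the axis), on the ledge to the right of the bin; stays. Origin: centre of its underside.

How it is judged:
By the outcome, as a careful person would: the job done as asked, in the order asked, and still so for the second after the job is handed in, with the robot touching nothing.
It also fails if it takes over 67 s, if anything falls off the work surface, if the arm or the gripper's body presses on something with over 40 N, if the wrist force passes 120 N, or if a joint passes its speed limit or range.

### The arm

A 7-joint arm with a two-finger parallel gripper is mounted at the origin on the work surface. World frame = base frame: x ahead of the robot, y to its left, z up, the work surface at z = 0. Lengths are in mm, angles in rad, forces in N, time in s.
With the tool pointing down it reaches from about 350 to 900 mm from the base axis. Payload 19.9 kg.
Tool frame: the origin (TCP) lies midway between the tips of the shut fingers; the grasp point (between the pads) lies 19 mm behind it (grasp_offset is the distance from the TCP to the grasp point, in mm); z points along the fingers, y is the line along which they close (so a half turn about z gives the same grasp; the last joint's range is limited). The gripper opens to 94 mm and grips with 3 to 60 N. Pads are 16 mm wide; open, the fingers measure 119 mm over their backs; the gripper's body (75 mm by 177 mm) begins 78 mm behind the grasp point.
Start: joints at [-1.351, 0.417, -0.01, 1.614, 0.005, 1.111, -0.053], TCP at [161.753, 603.684, 205.425] pointing down, gripper open.
Joint ranges: [-2.81, 2.81], [-0.39, 2.02], [-1.27, 1.25], [0.06, 2.57], [-1.19, 4.33], [0.19, 2], [-2.82, 2.82]. Speed limits (rad/s): [1.89, 1.89, 2.39, 2.39, 3.01, 3.01, 3.01].

### API

Orientations are given as a rotation vector (axis times angle).
In Python, from plant import * gives the robot as it stands.
- The arm moves only by the shell command python3 -m crank 'ROWS' [OPENING]. ROWS is a JSON list of rows, 1 to 12 of them, each an object with the fields sx, sy, sz (the shift in shares of the most that a row can go, 1 being 62.5 mm), ax, ay, az (a rotation vector in fractions of the full range, 1 being 2 pi rad); a field left out counts as zero; each row shifts and turns the commanded pose from where the row before left it, along the tool's axes as they then stand; what a row does not reach is not made up. A row lasts 1/8 s, in which the tool goes at most 62.5 mm and 0.188 rad, less where a joint would pass 70% of its speed; a pose out of reach is approached as far as the arm can. OPENING is the finger opening in mm, set as the command begins (- or left out keeps the last). The fingers move at their own pace and stop on an object; the grip force is fixed at half the most. Time passes only in rows, so rows that do not move let the fingers close. It prints the time, the measured TCP pose, the force, the opening and the grip force at its end. No shift or turn number may pass 1 either way. Input that does not fit is refused with a message, and nothing moves.
- sense(): the state, without advancing time (a new reading comes with each control period).
- get_image(name): name is "side" or "top"; returns a dict with "pixels" (420x560x3 uint8, red, green, blue), "z_map" (420x560 float32, mm along the optical axis (not along the pixel's ray), 0 where there is no reading), "mtx" (3x3 intrinsics, pixels), "D" ([k1, k2, p1, p2, k3] as OpenCV has them; the pictures are not rectified), "extrinsics" (4x4, takes a point from world to camera coordinates). Camera axes: x right, y up, looking along -z (the intrinsics and any distortion apply to the point x, -y, -z); pixel columns grow to the right and rows downward; lengths in mm; the calibration is good to about 2 mm. A picture is of the moment at which its call begins.
- sign_off(): hands the job in; it is judged then, once.
The state is a dict: "t": time; "joints": joint angles; "dq": joint speeds; "joint_torque": joint torques, N m; "position": TCP position; "tool_rot": TCP orientation; "wrist_force": force on the tool from outside, world axes, zero at the start; "wrist_torque": the same for the moment, N m; "grip_width": finger opening in mm; "finger_force": force on a finger pad.
Only numpy, scipy, OpenCV 4.12 (cv2) and the standard library are available. Lean on these libraries where they do the work, as an engineer would, in place of code of your own. Each camera call takes 0.05 s, during which the arm holds its last target. There are 200 camera calls.

## Working session

There is one attempt and no reset: what is moved stays moved. The work goes in short steps, Python scripts to look and compute and a shell command to move; the robot and the scene stay as the last step left them, time stands still between calls to the robot, and variables do not carry over. Pictures are saved under pics/ and viewed, at most 10 in all, crops included, and the job is handed in when it is done.

```bash
ls; mkdir -p pics; cat > h.py <<'E'
from plant import *
import numpy as np, cv2
def grab(n):
    im=get_image(n); np.savez(f'{n}.npz',**{k:np.array(v) for k,v in im.items()}); return im
def cloud(im):
    z=im['z_map'];H,W=z.shape
    u,v=np.meshgrid(np.arange(W),np.arange(H))
    p=cv2.undistortPoints(np.stack([u,v],-1).reshape(-1,1,2).astype(float),np.array(im['mtx']),np.array(im['D'])).reshape(H,W,2)
    c=np.stack([p[...,0]*z,-p[...,1]*z,-z,np.ones_like(z)],-1)
    w=c@np.linalg.inv(np.array(im['extrinsics'])).T
    w=w[...,:3]; w[z==0]=np.nan; return w
E
python3 - <<'E'
from h import *
for n in('top','side'):
    im=grab(n); cv2.imwrite(f'pics/{n}0.png',im['pixels'][:,:,::-1])
    np.save(n+'_w.npy',cloud(im)); print(n,np.linalg.inv(np.array(im['extrinsics'])).round(2).tolist())
print(sense())
E
```

```text
pics
top [[0.01, 1.0, -0.09, 478.67], [-1.0, 0.01, -0.01, -87.35], [-0.01, 0.09, 1.0, 1140.35], [0.0, 0.0, 0.0, 1.0]]
side [[-0.86, 0.36, -0.37, 211.73], [-0.52, -0.59, 0.62, 510.3], [0.0, 0.72, 0.7, 808.12], [0.0, 0.0, 0.0, 1.0]]
{'t': 0.1, 'joints': array([-1.35051119,  0.41791493, -0.01031356,  1.61410385,  0.00471586,
        1.11070608, -0.05299969]), 'dq': array([ 0.00017621, -0.00295795, -0.00085235, -0.00026393,  0.00127246,
        0.00060622,  0.00064393]), 'joint_torque': array([ 2.28312478e-03, -8.52587843e+01,  6.41229227e-01, -4.26703084e+01,
       -4.88198921e-02,  1.62870856e-02,  1.92854100e-05]), 'position': array([161.67472562, 603.3757687 , 204.89165254]), 'tool_rot': array([-4.09992599e-01, -3.11467493e+00,  1.73991186e-03]), 'wrist_force': array([-0.62220731,  0.03766473,  0.34280798]), 'wrist_torque': array([ 0.0091069 , -0.00857616,  0.03871464]), 'finger_force': 0.0, 'grip_width': 94.10211230791838}
```

View pics/top0.png

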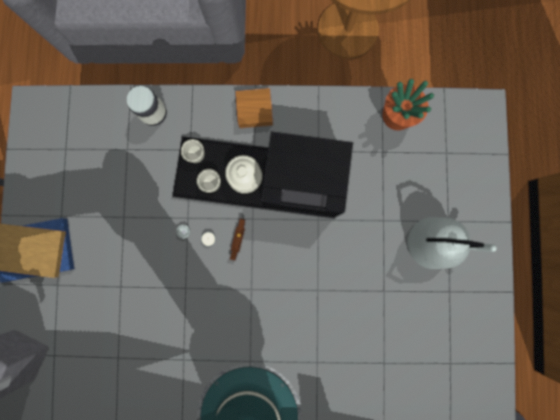

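View pics/side0.png

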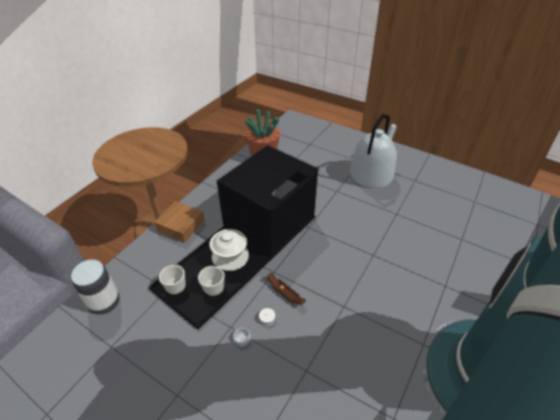

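The top view shows the spent shell at (183,231), the fresh light at (208,239), the boat at (237,238), the bin housing across cols 263–352 and rows 133–215 with its recess at (303,198), and the kettle at (440,240). The bin front faces the robot.

```bash
python3 - <<'E'
from h import *
w=np.load('top_w.npy'); s=np.load('side_w.npy')
def P(W,u,v): return W[v,u].round(0).tolist()
for n,u,v in [('spent',183,231),('fresh',208,239),('boat',237,238),('kettle',440,240),('gai',243,175),('tabl',300,300)]: print(n,P(w,u,v))
# roof
m=(abs(w[...,2]-182)<12)&(w[...,1]<0)
ys,xs=np.where(m); pts=w[m]; k=(xs>250)&(xs<360)&(ys<225); pts=pts[k]
print('roof',len(pts),np.median(pts[:,2]),cv2.minAreaRect(pts[:,:2].astype(np.float32)))
print(cv2.boxPoints(cv2.minAreaRect(pts[:,:2].astype(np.float32))))
for n,W in(('top',w),('side',s)):
  m=(W[...,2]>172)&(W[...,2]<192)&(W[...,0]>400)&(W[...,0]<800)&(W[...,1]<50)&(W[...,1]>-350); print(n,m.sum(),cv2.minAreaRect(W[m][:,:2].astype(np.float32)),np.median(W[m][:,2]))
  # low objects on ledge
  for nm,c in(('spent',w[231,183]),('fresh',w[239,208]),('boat',w[238,237])):
    d=np.hypot(W[...,0]-c[0],W[...,1]-c[1]); r=35 if nm!='boat' else 70
    m=(d<r)&(W[...,2]>7)&(W[...,2]<40)
    if nm!='boat': m&=(d<30)
    print(n,nm,m.sum(),np.nanmax(W[m][:,2]) if m.any() else 0,cv2.minEnclosingCircle(W[m][:,:2].astype(np.float32)) , cv2.minAreaRect(W[m][:,:2].astype(np.float32)))
# recess / lip column profile in top view
for v in range(186,222,2): print(v,P(w,303,v),P(w,275,v))
E
```

```text
spent [513.0, 196.0, 6.0]
fresh [491.0, 120.0, 25.0]
boat [495.0, 39.0, 14.0]
kettle [494.0, -464.0, 194.0]
gai [662.0, 19.0, 89.0]
tabl [323.0, -141.0, 0.0]
roof 5614 182.53637107968336 ((655.7507934570312, -145.7351837158203), (206.41351318359375, 181.05194091796875), 83.07135009765625)
[[ 553.4358   -237.26779 ]
 [ 733.1655   -259.10867 ]
 [ 758.0658    -54.202576]
 [ 578.33606   -32.361694]]
top 5592 ((655.7507934570312, -145.7351837158203), (206.41351318359375, 181.05194091796875), 83.07135009765625) 182.54468558685477
top spent 41 19.37033564358103 ((510.8199157714844, 194.58116149902344), 19.19441795349121) ((510.86163330078125, 193.68280029296875), (36.60574722290039, 35.86614227294922), 73.22462463378906)
top fresh 142 25.476472088324954 ((491.7413635253906, 120.48159790039062), 19.20920181274414) ((490.2095031738281, 120.05424499511719), (35.53948974609375, 35.76412582397461), 44.36541748046875)
top boat 356 30.76560178617069 ((486.6892395019531, 44.211456298828125), 65.41294860839844) ((485.7657775878906, 58.016510009765625), (113.4508285522461, 98.15650177001953), 10.8178
[... 884 characters left out ...]
, -137.0, 179.0] [605.0, -69.0, 184.0]
194 [622.0, -146.0, 20.0] [600.0, -69.0, 184.0]
196 [616.0, -146.0, 21.0] [596.0, -69.0, 180.0]
198 [611.0, -146.0, 18.0] [590.0, -70.0, 185.0]
200 [605.0, -146.0, 17.0] [585.0, -70.0, 184.0]
202 [599.0, -146.0, 19.0] [581.0, -70.0, 183.0]
204 [594.0, -146.0, 18.0] [577.0, -70.0, 175.0]
206 [573.0, -138.0, 173.0] [577.0, -69.0, 120.0]
208 [568.0, -138.0, 176.0] [578.0, -67.0, 49.0]
210 [568.0, -141.0, 110.0] [576.0, -67.0, 9.0]
212 [569.0, -145.0, 35.0] [571.0, -67.0, -3.0]
214 [566.0, -147.0, 9.0] [566.0, -67.0, -0.0]
216 [561.0, -147.0, 2.0] [560.0, -67.0, -0.0]
218 [555.0, -147.0, 1.0] [554.0, -67.0, 1.0]
220 [549.0, -147.0, -3.0] [548.0, -67.0, 2.0]
```

The rows are not in the units I measure in: shifts go in shares of 62.5 mm and turns go in shares of 2 pi rad. I convert before sending: -38 mm is -0.608, -25 mm is -0.4, -0.14 rad / 6.2832 = -0.0223.

```bash
python3 -m crank '[{"sz": -0.16, "az": -0.0223}, {"sx": -0.4, "sy": -0.608}, {"sx": -0.4, "sy": -0.608}, {"sx": -0.4, "sy": -0.608}, {"sx": -0.4, "sy": -0.608}, {"sx": -0.4, "sy": -0.608}, {"sx": -0.4, "sy": -0.608}, {"sx": -0.4, "sy": -0.608}, {"sx": -0.4, "sy": -0.608}, {"sx": -0.4, "sy": -0.608}, {"sx": -0.4, "sy": -0.608}, {"sx": -0.4, "sy": -0.608}]' 0; python3 -m crank '[{"sx": -0.4, "sy": -0.608}, {"sx": -0.4, "sy": -0.608}, {"sx": -0.4, "sy": -0.608}, {"sx": -0.4, "sy": -0.608}, {"sx": -0.4, "sy": -0.608}, {"sx": -0.4, "sy": -0.608}, {}]'; python3 -c "
from h import *
from scipy.spatial.transform import Rotation as R
print(R.from_rotvec(sense()['tool_rot']).as_matrix().round(3),sense()['wrist_force'])"
```

```text
t: 1.6
position: [384.3, 153.9, 215.4]
tool_rot: [-0.191, -3.136, -0.0]
wrist_force: [1.1, -0.1, 0.1]
grip_width: 0.6
finger_force: 0.0
t: 2.48
position: [505.5, -92.1, 215.2]
tool_rot: [-0.198, -3.135, 0.003]
wrist_force: [-1.1, 0.9, -0.1]
grip_width: 0.8
finger_force: 0.0
[[-0.992  0.126 -0.   ]
 [ 0.126  0.992 -0.002]
 [ 0.    -0.002 -1.   ]] [-1.08788141  0.908325   -0.09924762]
```

In the tool's units: 15 mm is 0.24, -9 mm is -0.144.

```bash
python3 -m crank '[{"sx": -0.144, "sy": -0.144}, {"sx": -0.144, "sy": -0.144, "sz": 0.24}, {"sx": -0.144, "sy": -0.144, "sz": 0.24}, {"sx": -0.144, "sy": -0.128, "sz": 0.24}, {"sz": 0.24}, {}, {}]'; python3 -m crank '[{"sx": -0.04}, {"sx": -0.04}, {"sx": -0.04}, {}]'
```

```text
t: 3.35
position: [536.7, -127.8, 156.0]
tool_rot: [0.19, 3.135, 0.0]
wrist_force: [0.5, 1.0, -0.1]
grip_width: 0.3
finger_force: 0.0
t: 3.85
position: [544.2, -129.3, 155.5]
tool_rot: [0.191, 3.136, -0.0]
wrist_force: [0.7, 0.4, -0.1]
grip_width: 0.3
finger_force: 0.0
```

In the tool's units: -2 mm is -0.032.

```bash
python3 -m crank '[{"sx": -0.032}, {"sx": -0.032}, {"sx": -0.032}, {}]';  python3 -m crank '[{"sx": -0.032}, {"sx": -0.032}, {}]'
```

```text
t: 4.35
position: [550.1, -130.0, 155.5]
tool_rot: [0.191, 3.136, -0.0]
wrist_force: [-0.8, -0.0, -0.6]
grip_width: 0.4
finger_force: 0.0
t: 4.72
position: [554.1, -130.5, 155.5]
tool_rot: [0.191, 3.136, -0.0]
wrist_force: [-0.2, -1.3, 1.1]
grip_width: 0.2
finger_force: 0.0
```

In the tool's units: -2 mm is -0.032, -1 mm is -0.016.

```bash
python3 -m crank '[{"sx": -0.032}, {"sx": -0.016}, {}]'
```

```text
t: 5.1
position: [556.8, -130.7, 155.4]
tool_rot: [-0.191, -3.135, 0.0]
wrist_force: [-1.3, 0.3, -0.2]
grip_width: 0.6
finger_force: 0.7
```

In the tool's units: -1.5 mm is -0.024.

```bash
python3 -m crank '[{"sx": -0.024}, {"sx": -0.024}, {}]';python3 -m crank '[{"sx": -0.016}, {"sx": -0.016}, {}]'
```

```text
t: 5.48
position: [559.9, -131.2, 155.5]
tool_rot: [-0.191, -3.136, 0.0]
wrist_force: [-2.7, 0.7, 1.6]
grip_width: 0.5
finger_force: 1.6
t: 5.85
position: [562.0, -131.4, 155.5]
tool_rot: [0.191, 3.136, -0.0]
wrist_force: [-2.8, 0.8, 1.1]
grip_width: 0.5
finger_force: 1.6
```

In the tool's units: -1 mm is -0.016.

```bash
python3 -m crank '[{"sx": -0.016}, {"sx": -0.016}, {}]'
```

```text
t: 6.22
position: [564.0, -131.7, 155.5]
tool_rot: [0.191, 3.136, -0.0]
wrist_force: [-2.8, 1.0, 1.7]
grip_width: 0.1
finger_force: 1.6
```

In the tool's units: -1 mm is -0.016.

```bash
python3 -m crank '[{"sx": -0.016}, {}]'
```

```text
t: 6.48
position: [565.0, -131.8, 155.5]
tool_rot: [0.191, 3.136, -0.0]
wrist_force: [-2.6, -0.0, 1.5]
grip_width: 0.4
finger_force: 1.6
```

In the tool's units: -1 mm is -0.016.

```bash
python3 -m crank '[{"sx": -0.016}, {}]'
```

```text
t: 6.72
position: [566.0, -131.9, 155.5]
tool_rot: [0.191, 3.136, -0.0]
wrist_force: [-3.2, -0.1, 1.0]
grip_width: 0.5
finger_force: 1.6
```

In the tool's units: -1 mm is -0.016.

```bash
python3 -m crank '[{"sx": -0.016}, {}]'
```

```text
t: 6.98
position: [567.0, -132.0, 155.5]
tool_rot: [0.191, 3.136, -0.0]
wrist_force: [-3.4, -0.0, 1.6]
grip_width: 0.3
finger_force: 1.5
```

In the tool's units: -1 mm is -0.016.

```bash
python3 -m crank '[{"sx": -0.016}, {}]'
```

```text
t: 7.22
position: [568.0, -132.1, 155.5]
tool_rot: [0.191, 3.136, -0.0]
wrist_force: [-2.3, -0.1, 0.3]
grip_width: 0.2
finger_force: 1.3
```

In the tool's units: -1 mm is -0.016.

```bash
python3 -m crank '[{"sx": -0.016}, {}]'
```

```text
t: 7.48
position: [568.9, -132.2, 155.5]
tool_rot: [-0.191, -3.136, 0.0]
wrist_force: [-4.1, -0.2, -0.2]
grip_width: 0.2
finger_force: 1.7
```

In the tool's units: -1 mm is -0.016.

```bash
python3 -m crank '[{"sx": -0.016}, {}]'
```

```text
t: 7.72
position: [569.9, -132.4, 155.4]
tool_rot: [-0.191, -3.136, 0.0]
wrist_force: [-3.1, -0.0, 0.0]
grip_width: 0.6
finger_force: 1.7
```

In the tool's units: -1 mm is -0.016.

```bash
python3 -m crank '[{"sx": -0.016}, {}]'
```

```text
t: 7.98
position: [570.9, -132.5, 155.5]
tool_rot: [0.191, 3.136, -0.0]
wrist_force: [-3.8, -0.6, 0.7]
grip_width: 0.4
finger_force: 1.7
```

In the tool's units: -1 mm is -0.016.

```bash
python3 -m crank '[{"sx": -0.016}, {}]'
```

```text
t: 8.22
position: [571.4, -132.6, 155.4]
tool_rot: [-0.191, -3.135, -0.0]
wrist_force: [-8.4, 1.1, 2.2]
grip_width: 0.4
finger_force: 3.7
```

In the tool's units: -0.2 mm is -0.0032.

```bash
python3 -m crank '[{"sx": -0.0032}, {}]'
```

```text
t: 8.48
position: [571.4, -132.6, 155.4]
tool_rot: [-0.191, -3.134, -0.0]
wrist_force: [-8.4, 1.1, 2.6]
grip_width: 0.5
finger_force: 4.1
```

In the tool's units: 30 mm is 0.48, 25 mm is 0.4.

```bash
python3 -m crank '[{"sx": 0.064}, {"sx": 0.24}, {"sx": 0.4}, {"sx": 0.48}, {"sx": 0.48}, {"sx": 0.48}, {}, {}, {}, {}, {}, {}]' 60; python3 - <<'E'
from h import *
im=grab('side'); cv2.imwrite('pics/side1.png',im['pixels'][:,:,::-1])
E
```

```text
t: 9.98
position: [439.1, -116.4, 155.4]
tool_rot: [-0.191, -3.136, 0.0]
wrist_force: [-0.4, -1.2, 0.0]
grip_width: 59.9
finger_force: 0.0
```

View pics/side1.png

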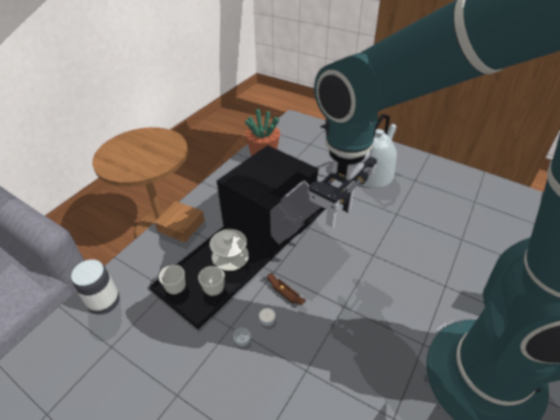

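The front has swung open, with the grey bucket showing at (295,210). The shell at (242,338) and the fresh light at (267,317) have not moved.

In the tool's units: 40 mm is 0.64, 38 mm is 0.608.

```bash
python3 -m crank '[{"sy": 0.64}, {"sy": 0.64}, {"sy": 0.64}, {"sx": -0.096, "sy": 0.64, "sz": 0.24}, {"sx": -0.096, "sy": 0.64, "sz": 0.24}, {"sx": -0.112, "sy": 0.64, "sz": 0.24}, {"sx": -0.112, "sy": 0.64, "sz": 0.24}, {"sx": -0.112, "sy": 0.608, "sz": 0.4}, {"sz": 0.24}, {}, {}]'; python3 - <<'E'
from h import *
im=grab('top'); w=cloud(im); im2=grab('side');s=cloud(im2)
for W in(w,s):
  for c in((510,195),(490,121)):
    d=np.hypot(W[...,0]-c[0],W[...,1]-c[1]); m=(d<30)&(W[...,2]>8)&(W[...,2]<26)
    if m.any(): print(m.sum(),cv2.minEnclosingCircle(W[m][:,:2].astype(np.float32)))
cv2.imwrite('pics/side2.png',cv2.resize(im2['pixels'][240:390,160:360,::-1],None,fx=3,fy=3))
E
```

```text
t: 11.4
position: [510.7, 194.3, 56.2]
tool_rot: [0.193, 3.135, -0.0]
wrist_force: [0.3, 0.8, 0.3]
grip_width: 59.9
finger_force: 0.0
143 ((491.05499267578125, 120.57209777832031), 19.36495018005371)
86 ((509.2707824707031, 195.84954833984375), 19.0798397064209)
208 ((489.7035217285156, 122.42650604248047), 19.88848114013672)
```

View pics/side2.png

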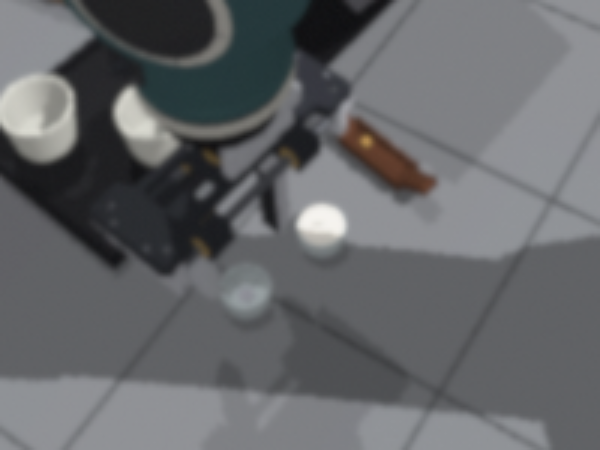

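The open fingers straddle the spent shell at (247,290) in the crop. The fresh light at (322,230) is clear of them.

In the tool's units: 15 mm is 0.24, 12 mm is 0.192.

```bash
python3 -m crank '[{"sy": 0.016, "sz": 0.24}, {"sz": 0.24}, {"sz": 0.192}, {"sz": 0.112}, {"sz": 0.064}, {}]' ; python3 -m crank '[{}, {}, {}, {}, {}]' 30
```

```text
t: 12.25
position: [510.6, 196.2, 2.4]
tool_rot: [-0.191, -3.136, 0.0]
wrist_force: [0.5, -0.5, 0.4]
grip_width: 59.8
finger_force: 0.0
t: 12.88
position: [510.7, 196.4, 2.7]
tool_rot: [0.191, 3.136, 0.0]
wrist_force: [-0.2, 0.6, 5.4]
grip_width: 35.6
finger_force: 30.0
```

In the tool's units: -40 mm is -0.64, -36 mm is -0.576.

```bash
python3 -m crank '[{"sz": -0.16}, {"sz": -0.48}, {"sz": -0.64}, {"sz": -0.64}, {"sz": -0.64}, {"sy": -0.576, "sz": -0.64}, {"sx": -0.112, "sy": -0.576, "sz": -0.192}, {}]'; python3 -m crank '[{"sx": -0.128, "sy": -0.576}, {"sx": -0.128, "sy": -0.576}, {"sx": -0.128, "sy": -0.576}, {"sx": -0.128, "sy": -0.576}, {"sx": -0.128, "sy": -0.576}, {"sx": -0.128, "sy": -0.576}, {"sx": -0.112, "sy": -0.544}, {}, {}]'; python3 - <<'E'
from h import *
im=grab('side'); cv2.imwrite('pics/side3.png',cv2.resize(im['pixels'][100:300,150:400,::-1],None,fx=3,fy=3))
im=grab('top'); w=cloud(im);cv2.imwrite('pics/top3.png',cv2.resize(im['pixels'][100:270,170:380,::-1],None,fx=3,fy=3))
E
```

```text
t: 13.88
position: [509.3, 121.5, 216.2]
tool_rot: [0.197, 3.133, 0.001]
wrist_force: [0.4, 1.4, -0.1]
grip_width: 36.0
finger_force: 30.0
t: 15.0
position: [533.0, -129.8, 214.2]
tool_rot: [-0.19, -3.135, -0.0]
wrist_force: [-0.2, 0.6, -0.1]
grip_width: 35.8
finger_force: 30.0
```

View pics/side3.png

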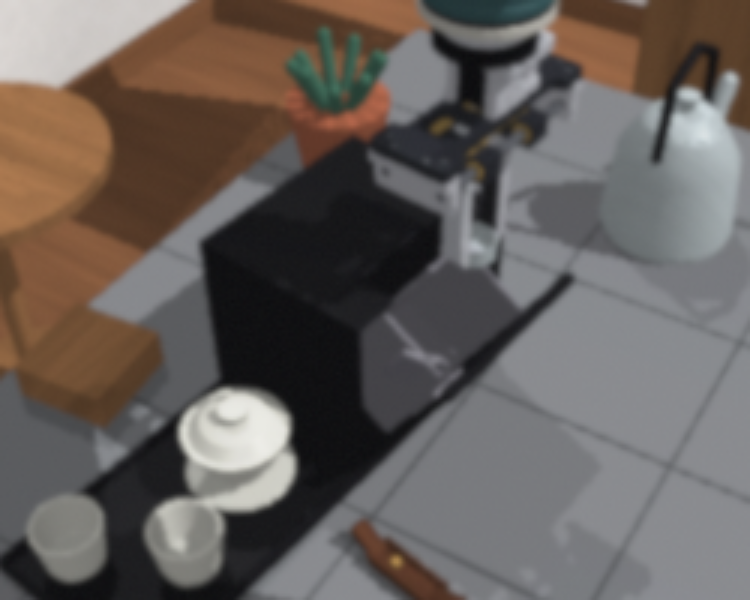

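The shell is held at the fingertips at crop (480,245), right above the open mouth.

In the tool's units: 20 mm is 0.32, 15 mm is 0.24.

```bash
python3 -m crank '[{"sy": -0.016, "sz": 0.24}, {"sz": 0.32}, {"sz": 0.32}, {"sz": 0.24}, {}, {}]'; python3 -m crank '[{}, {}, {}, {}]' 56;  python3 -m crank '[{"sz": -0.24}, {"sz": -0.48}, {"sz": -0.56}, {"sx": 0.32, "sz": -0.16}, {"sx": 0.56}, {"sx": 0.56}, {"sx": 0.32}, {}]' 0;  python3 - <<'E'
from h import *
im=grab('side'); a=cv2.resize(im['pixels'][130:270,180:350,::-1],None,fx=2.3,fy=2.3)
im=grab('top'); b=cv2.resize(im['pixels'][130:270,200:370,::-1],None,fx=2.3,fy=2.3)
cv2.imwrite('pics/both4.png',np.hstack([a,b]))
E
```

```text
t: 15.85
position: [533.1, -131.9, 144.9]
tool_rot: [0.191, 3.135, -0.0]
wrist_force: [-0.9, -0.3, -0.8]
grip_width: 36.0
finger_force: 30.0
t: 16.35
position: [532.9, -131.8, 144.6]
tool_rot: [0.191, 3.136, -0.0]
wrist_force: [-0.9, -0.1, 0.5]
grip_width: 56.1
finger_force: 0.0
t: 17.35
position: [423.3, -118.4, 235.6]
tool_rot: [0.191, 3.134, 0.002]
wrist_force: [0.5, 0.2, 1.0]
grip_width: 0.4
finger_force: 0.0
```

View pics/both4.png

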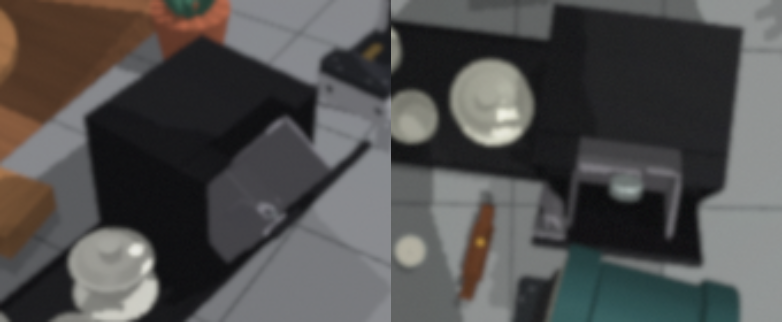

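The shell is in the bucket (right half, at (627,185)). I'll lower the shut fingers in front of the lip and close it.

In the tool's units: 35 mm is 0.56, 25 mm is 0.4.

```bash
python3 -m crank '[{"sz": 0.4}, {"sz": 0.56}, {"sz": 0.56}, {"sx": -0.16, "sz": 0.32}, {"sx": -0.24}, {"sx": -0.16}, {"sx": -0.08}, {}, {}]'; python3 -m crank '[{"sx": -0.04}, {"sx": -0.04}, {"sx": -0.04}, {"sx": -0.04}, {"sx": -0.04}, {"sx": -0.04}, {"sx": -0.04, "sz": -0.016}, {"sx": -0.04, "sz": -0.016}]'
```

```text
t: 18.58
position: [463.2, -123.3, 119.8]
tool_rot: [0.191, 3.135, 0.0]
wrist_force: [-0.4, -0.9, -1.3]
grip_width: 0.2
finger_force: 0.0
t: 19.58
position: [483.2, -125.8, 121.5]
tool_rot: [-0.191, -3.135, 0.0]
wrist_force: [-4.3, 0.6, 0.9]
grip_width: 0.6
finger_force: 1.8
```

In the tool's units: -2 mm is -0.032, -1 mm is -0.016.

```bash
python3 -m crank '[{"sx": -0.032, "sz": -0.016}, {"sx": -0.032, "sz": -0.016}, {"sx": -0.032, "sz": -0.016}, {"sx": -0.032, "sz": -0.016}, {"sx": -0.032, "sz": -0.016}, {"sx": -0.032, "sz": -0.016}, {"sx": -0.032, "sz": -0.016}, {"sx": -0.032, "sz": -0.016}, {"sx": -0.032, "sz": -0.016}, {"sx": -0.032, "sz": -0.016}]'
```

```text
t: 20.82
position: [503.2, -128.2, 131.5]
tool_rot: [-0.191, -3.136, 0.0]
wrist_force: [-2.1, -0.5, -1.6]
grip_width: 0.2
finger_force: 1.3
```

In the tool's units: -2 mm is -0.032, -1 mm is -0.016.

```bash
python3 -m crank '[{"sx": -0.032, "sz": -0.016}, {"sx": -0.032, "sz": -0.016}, {"sx": -0.032, "sz": -0.016}, {"sx": -0.032, "sz": -0.016}, {"sx": -0.032, "sz": -0.016}, {"sx": -0.032, "sz": -0.016}, {"sx": -0.032, "sz": -0.016}, {"sx": -0.032, "sz": -0.016}, {"sx": -0.032, "sz": -0.016}, {"sx": -0.032, "sz": -0.016}]'
```

```text
t: 22.08
position: [523.1, -130.7, 141.6]
tool_rot: [0.191, 3.136, -0.0]
wrist_force: [-4.1, 0.9, -1.3]
grip_width: 0.9
finger_force: 1.4
```

In the tool's units: -2 mm is -0.032, -1 mm is -0.016.

```bash
python3 -m crank '[{"sx": -0.032, "sz": -0.016}, {"sx": -0.032, "sz": -0.016}, {"sx": -0.032, "sz": -0.016}, {"sx": -0.032, "sz": -0.016}, {"sx": -0.032, "sz": -0.016}, {"sx": -0.032, "sz": -0.016}, {"sx": -0.032, "sz": -0.016}, {"sx": -0.032, "sz": -0.016}, {"sx": -0.032, "sz": -0.016}, {"sx": -0.032, "sz": -0.016}]'
```

```text
t: 23.32
position: [542.8, -133.1, 151.5]
tool_rot: [-0.191, -3.136, 0.0]
wrist_force: [-4.2, 0.9, -1.6]
grip_width: 0.5
finger_force: 2.1
```

In the tool's units: -2 mm is -0.032, -1.5 mm is -0.024.

```bash
python3 -m crank '[{"sx": -0.032, "sz": -0.016}, {"sx": -0.032, "sz": -0.016}, {"sx": -0.032, "sz": -0.016}, {"sx": -0.032, "sz": -0.016}, {"sx": -0.032}, {"sx": -0.032}, {"sx": -0.032}, {"sx": -0.032}, {"sx": -0.024}]'; python3 -m crank '[{"sx": -0.024}, {"sx": -0.024}, {"sx": -0.024}, {}]'
```

```text
t: 24.45
position: [560.3, -135.2, 155.5]
tool_rot: [0.191, 3.136, -0.0]
wrist_force: [-3.0, 0.5, 2.0]
grip_width: 0.6
finger_force: 1.8
t: 24.95
position: [564.8, -135.8, 155.5]
tool_rot: [0.191, 3.135, -0.0]
wrist_force: [-3.0, 0.2, 0.6]
grip_width: 1.0
finger_force: 1.3
```

In the tool's units: -1 mm is -0.016.

```bash
python3 -m crank '[{"sx": -0.016}, {"sx": -0.016}, {"sx": -0.016}, {"sx": -0.016}, {}]'
```

```text
t: 25.58
position: [568.6, -136.2, 155.5]
tool_rot: [0.191, 3.136, -0.0]
wrist_force: [-4.5, 0.4, 1.8]
grip_width: 0.6
finger_force: 1.6
```

In the tool's units: -1 mm is -0.016.

```bash
python3 -m crank '[{"sx": -0.016}, {}]'
```

```text
t: 25.82
position: [569.6, -136.3, 155.4]
tool_rot: [-0.191, -3.136, 0.0]
wrist_force: [-3.1, 0.8, 0.1]
grip_width: 0.7
finger_force: 1.6
```

In the tool's units: -1 mm is -0.016.

```bash
python3 -m crank '[{"sx": -0.016}, {}]'
```

```text
t: 26.08
position: [570.5, -136.5, 155.5]
tool_rot: [-0.191, -3.136, 0.0]
wrist_force: [-5.3, 0.0, -0.5]
grip_width: 0.4
finger_force: 2.0
```

In the tool's units: -0.6 mm is -0.0096.

```bash
python3 -m crank '[{"sx": -0.0096}, {}]'
```

```text
t: 26.32
position: [570.8, -136.5, 155.4]
tool_rot: [-0.191, -3.135, -0.0]
wrist_force: [-7.5, 0.4, 1.6]
grip_width: 0.2
finger_force: 3.3
```

In the tool's units: -0.3 mm is -0.0048.

```bash
python3 -m crank '[{"sx": -0.0048}, {}]'
```

```text
t: 26.58
position: [570.9, -136.5, 155.4]
tool_rot: [-0.191, -3.135, -0.0]
wrist_force: [-8.4, 1.1, 2.9]
grip_width: 0.5
finger_force: 4.0
```

Same force as the push that tripped it; now release, slowly at first.

In the tool's units: 35 mm is 0.56, 30 mm is 0.48.

```bash
python3 -m crank '[{"sx": 0.032}, {"sx": 0.032}, {"sx": 0.032}, {"sx": 0.032}, {"sx": 0.064}, {"sx": 0.064}, {"sx": 0.32}, {"sx": 0.48}, {"sx": 0.56}, {"sx": 0.56}, {}, {}]'; python3 -m crank '[{}, {}, {}, {}, {}, {}, {}, {}]'; python3 - <<'E'
from h import *
im=grab('side'); a=cv2.resize(im['pixels'][130:350,180:350,::-1],None,fx=2.3,fy=2.3)
im=grab('top'); b=cv2.resize(im['pixels'][100:320,170:340,::-1],None,fx=2.3,fy=2.3)
cv2.imwrite('pics/both5.png',np.hstack([a,b])); w=cloud(im)
m=(abs(w[...,1]+135)<60)&(w[...,2]>160)&(w[...,2]<178)&(w[...,0]<590)&(w[...,0]>470); print(m.sum(),w[m].mean(0),w[m][:,0].min())
E
```

```text
t: 28.08
position: [437.4, -120.0, 156.0]
tool_rot: [0.19, 3.134, 0.0]
wrist_force: [0.6, 0.1, -0.6]
grip_width: 0.9
finger_force: 0.0
t: 29.08
position: [436.5, -120.0, 155.5]
tool_rot: [0.191, 3.136, -0.0]
wrist_force: [-0.6, -0.7, -0.2]
grip_width: 0.3
finger_force: 0.0
193 [ 571.25598616 -136.73480063  174.85449161] 558.7973249944198
```

View pics/both5.png

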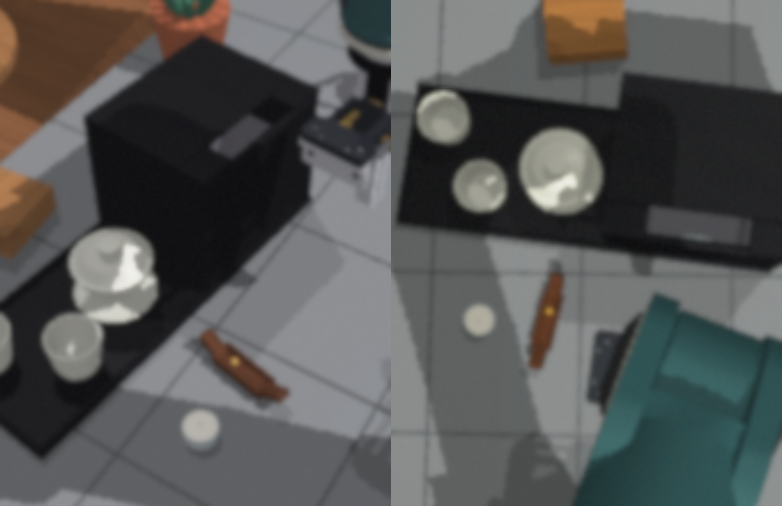

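The front is shut and has stayed shut. The shell is inside, and the fresh light, boat and tea things have not moved.

```bash
python3 -c "
from plant import *
print(sign_off())"
```

```text
the job is handed in; nothing more can be done
None
```

The empty tea-light shell is in the bin and the front is latched shut, with about 29 s of the 67 s used, a highest measured push on the bin of about 8.5 N, and the fresh light, boat and tea things left where they were.

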